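# Gauge the bore of a lamp-base socket

### The job

Measure the socket of the unglazed lamp base with the spring gauge from the wooden stand: squeeze its two pads to draw the plungers in, seat it upright in the socket with the cross bar resting on the rim, and let go so that the plungers spring out to the wall. Then lock it there by pushing the cap on its top down gently, only until you feel it bite, and withdraw the gauge and hang it back in the notches of its stand, holding the size of the socket. The ware is brittle: do not press hard, and leave the other pieces alone.

Things in the scene. Friction and masses are not known exactly. Their poses are not given: they have to be found in the camera images.
- gauge: steel spring gauge, about 0.39 kg, hanging in the stand at the start, plungers out. Origin: middle of the underside of its cross bar (60 x 18 x 8 mm, along x); z up along the spindle; two plungers move along +y and -y at z = -28 mm. A chamfered round pilot of 42 mm diameter ends at z = -47 mm. Between the pads a spindle carries a round cap of 26 mm diameter
- gauge_grip (a point): on the gauge's axis, 30 mm above its origin, midway between two black rubber pads (18 mm wide, z = 13 to 43 mm) that face +y and -y and are rigid with the plungers: 57 mm over the pads with plungers out, 50 mm at the socket wall, 45 mm drawn in. Grip here, fingers closing along y; 25 to 40 N draws the plungers in fully (springs of 5.5 to 7.3 N) and holds the gauge
- cap_top (a point): middle of the flat top of the gauge's cap, 56 mm above the gauge's origin when the cap is up, lower as it is pushed down
- plunger_nose (a point): tip of the plunger on the gauge's +y side, 26.5 mm from the axis when out, 23 mm at the socket wall, 20.5 mm drawn in. Once the cap has bitten it cannot go farther out; the pads can still be squeezed, and on letting go the plungers come back out to the locked size
- gauge_cap (a joint): cap's way down (m): 0 up, 0.018 at its end. Drag 9 N all the way; stays where left. Between 7.5 and 15.5 mm down, differing each time, it bites on plungers lying at the socket wall: resistance steps up to about 15 N. Stop at the step: stopped short, the plungers go too far out on withdrawal; pushed past it, they are drawn off the wall 0.5 mm per mm
- gauge_plunger (a joint): how far each plunger is drawn in (m): 0 fully out (span 53 mm), about 0.0035 touching the wall of the 46 mm socket, 0.006 fully in (span 41 mm). Both move alike
- lamp_base: white unglazed (bisque) lamp base, a straight round tube of 62 mm outer and 46 mm inner diameter on a low foot, fast on a round wooden bat of 104 mm diameter; fixed. Origin under its centre, z up; rim 80 mm above the origin, socket 56 mm deep
- mouth (a point): centre of the lamp base's socket at the rim; the gauge's origin lies here when it is seated
- gauge_stand: wooden stand, fixed: board 100 x 100 x 10 mm and two cheeks 12 mm thick, 50 mm apart inside, at x = -31 and +31 mm, open at the y ends. Origin under its centre, z up. In the top of each cheek, 66 mm above the origin, a notch 33 mm wide along y and 8 mm deep takes an end of the gauge's cross bar, which lies along the stand's x
- notch (a point): middle of the stand between the two notches, at the height of their floors, 66 mm above the stand's origin; the gauge's origin lies here when it hangs in the stand
- bisque_cat: small white cat figure, 40 x 42 x 73 mm, origin under its centre; leave alone
- bisque_rabbit: small white rabbit figure, 36 x 38 x 79 mm, origin under its centre; leave alone
- bisque_jar: white lidded jar, 57 x 57 x 70 mm, origin under its centre; leave alone

How it is judged:
On the way, in this order (a step that is already met when the one before it is completed fails the run):
1. gauge seated upright in the socket, plungers sprung out to the wall and let go (horizontal distance between gauge and mouth below 0.004 m and z of gauge in the frame of mouth between -0.004 and 0.003 m and angle between gauge's own z axis and vertical below 0.1 rad and value of joint gauge_plunger below 0.0045 m and contact force between the fingers and gauge below 0.5 N), for 0.2 s.
2. cap pushed down (more than 5 mm) while the gauge is seated with its plungers out to the wall (horizontal distance between gauge and mouth below 0.004 m and z of gauge in the frame of mouth below 0.003 m and value of joint gauge_cap above 0.005 m and value of joint gauge_plunger below 0.0045 m), for 0.2 s.
3. gauge withdrawn clear above the rim (z of gauge in the frame of mouth above 0.05 m), for 0.1 s.
At the end, for the whole second after the job is handed in: the gauge hangs upright in both notches of its stand (within 12 mm of the middle, down on the notch floors within 3 mm), released and at rest, its plungers locked at the size of the socket: each drawn in between 2.65 and 4.15 mm (span within about 1.5 mm of the bore) (horizontal distance between gauge and notch below 0.012 m and z of gauge in the frame of notch between -0.004 and 0.003 m and angle between gauge's own z axis and vertical below 0.1 rad and linear speed of gauge below 0.02 m/s and value of joint gauge_plunger between 0.00265 and 0.00415 m); the robot touches nothing.
It fails at once if the contact forces of the gauge on the lamp base (about 13 N of them the plungers' own springs) add up to more than 60 N, or the robot itself presses on it with more than 25 N (contact force between gauge and lamp_base above 60 N or contact force between any of the arm, the fingers and lamp_base above 25 N).
It fails at once if a bystander piece is moved more than 20 mm (distance of any of bisque_cat, bisque_rabbit, bisque_jar from where it was at the start of the episode above 0.02 m).
It also fails if it takes over 66 s, if anything falls off the work surface, if the arm or the gripper's body presses on something with over 40 N, if the wrist force passes 120 N, or if a joint passes its speed limit or range.

### The arm

A 6-joint arm with a two-finger parallel gripper is mounted at the origin on a cart in front of the work surface, level with it; the furniture and walls round the work are solid. World frame = base frame: x ahead of the robot, y to its left, z up, the work surface at z = 0. Lengths are in m, angles in rad, forces in N, time in s.
With the tool pointing down it reaches from about 0.375 to 0.975 m from the base axis. Payload 3.8 kg.
Tool frame: the origin (TCP) lies midway between the tips of the shut fingers; the grasp point (between the pads) lies 19 mm behind it (robot.pinch_z is the distance from the TCP to the grasp point, in m); z points along the fingers, y is the line along which they close (so a half turn about z gives the same grasp; the last joint's range is limited). The gripper opens to 85 mm and grips with 20 to 120 N. Pads are 22 mm wide; open, the fingers measure 114 mm over their backs; the gripper's body (76 mm by 85 mm) begins 54 mm behind the grasp point. The pads swing forward as they close: fully open they stand 13 mm farther back than shut.
Start: joints at [1.169, 0.264, 1.604, -0, 1.274, -0.037], TCP at [0.241, 0.631, 0.231] pointing down, gripper open.
Joint ranges: [-2.63, 2.63], [-0.94, 2.18], [0.31, 2.57], [-1.31, 4.45], [0, 2.66], [-2.55, 2.55]. Speed limits (rad/s): [2.57, 2.57, 3.14, 3.14, 3.14, 3.14].

### API

Orientations are given as a unit quaternion [x, y, z, w].
In Python, from station import robot gives the robot as it stands. Calls block until the motion is done:
- robot.move_ptp(position, orientation): joint-space move of the TCP to a pose.
- robot.move_l(position, rotation=None, v=0.15): straight line of the TCP; rotation=None keeps the orientation; v is the mean speed in m/s.
- robot.set_joints(angles): joint-space move.
- robot.grip(opening): opening from 0.0 (shut) to 1.0 (fully open); the grip force is fixed at half the most; returns when the fingers have stopped.
- robot.wait(seconds).
- robot.inverse_kinematics(position, orientation): joint angles nearest the present ones, or None.
- robot.read_state(): the state.
- robot.snapshot(name): name is "side" or "top" or "wrist"; returns the picture (420x560x3 uint8, red, green, blue); there is no depth.
- robot.get_calibration(name): a dict with "mtx" (3x3 intrinsics, pixels), "world_from_camera" (4x4, takes a point from camera to world coordinates). Camera axes: x right, y down, z forward; pixel columns grow to the right and rows downward; lengths in m; the calibration is good to about 2 mm. A picture is of the moment at which its call begins: read the wrist's pose just before it. get_calibration takes no time and is no camera call; for the wrist camera it gives the pose at the moment of the call.
A pose or a line that the arm cannot do raises robot.Unreachable and nothing moves.
- robot.hand_in(): hands the job in; it is judged then, once.
The state is a dict: "time_s": time; "joint_positions": joint angles; "qd": joint speeds; "joint_torque": joint torques, N m; "tool_pos": TCP position; "orientation": TCP orientation; "force": force on the tool from outside, world axes, zero at the start; "ft_torque": the same for the moment, N m; "width": opening from 0.0 (shut) to 1.0 (fully open); "grasp_force": force on a finger pad.
Only numpy, scipy, OpenCV 4.12 (cv2) and the standard library are available. Lean on these libraries where they do the work, as an engineer would, in place of code of your own. Each camera call takes 0.05 s, during which the arm holds its last target. There are 200 camera calls.

## Working session

There is one attempt and no reset: what is moved stays moved. The work goes in short steps, each a Python script; the robot and the scene stay as the last script left them, time stands still between calls to the robot, and variables do not carry over. Pictures are saved under pics/ and viewed, at most 10 in all, crops included, and the job is handed in when it is done.

```bash
ls; mkdir -p pics
python3 - <<'E'
from station import robot
import cv2,numpy as np
np.set_printoptions(precision=4,suppress=True)
for n in ["top","side"]:
    im=robot.snapshot(n); cv2.imwrite(f"pics/{n}0.png",im[:,:,::-1])
    c=robot.get_calibration(n); print(n,c["mtx"].tolist(),c["world_from_camera"])
s=robot.read_state(); print(s, robot.pinch_z)
E
```

```text
pics
top [[451.4319068586073, 0.0, 280.6370910845065], [0.0, 451.4319068586073, 214.70255143367643], [0.0, 0.0, 1.0]] [[ 0.0039 -0.9895  0.1447  0.3166]
 [-1.     -0.0029  0.0076  0.176 ]
 [-0.0071 -0.1447 -0.9894  1.0741]
 [ 0.      0.      0.      1.    ]]
side [[456.97275541056774, 0.0, 280.1262360873025], [0.0, 456.97275541056774, 213.43962672292506], [0.0, 0.0, 1.0]] [[ 0.9987  0.0307 -0.0416  0.5042]
 [ 0.0513 -0.4938  0.8681 -0.65  ]
 [ 0.0061 -0.8691 -0.4947  0.5795]
 [ 0.      0.      0.      1.    ]]
{'time_s': 0.1, 'joint_positions': array([ 1.1691,  0.2647,  1.6052,  0.    ,  1.2737, -0.0369]), 'qd': array([ 0.0008, -0.0028, -0.0025, -0.0001,  0.0008, -0.0012]), 'joint_torque': array([ -0.0003, -51.6704, -36.859 ,  -0.0001,   0.0063,   0.    ]), 'tool_pos': array([0.2405, 0.63  , 0.2301]), 'orientation': array([ 0.1814,  0.9834, -0.001 , -0.0002]), 'force': array([ 0.0108, -0.1745, -0.972 ]), 'ft_torque': array([ 0.0086, -0.0212, -0.0285]), 'grasp_force': 0.0, 'width': 0.9979062061628823} 0.0187
```

View pics/top0.png

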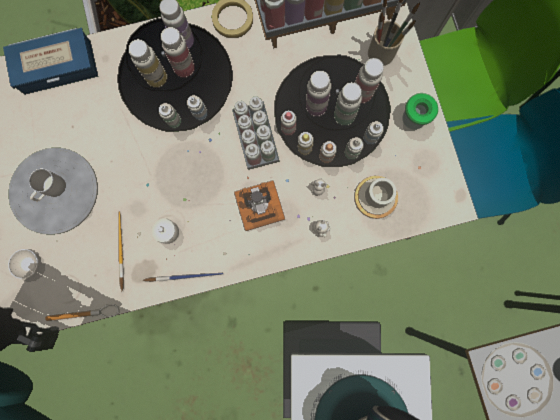

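View pics/side0.png

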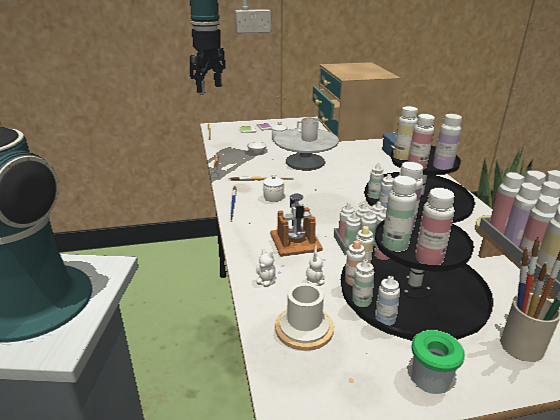

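Top view: stand at about (260,204), lamp base mouth at (381,191), figures at (319,186) and (320,227), jar at (165,231). Side view: stand (297,225), lamp rim (306,295).

```bash
cat > h.py <<'E'
from station import robot
import cv2,numpy as np
from scipy.spatial.transform import Rotation as R
np.set_printoptions(precision=4,suppress=True)
def ray(c,uv):
    uv=np.atleast_2d(np.asarray(uv,float)); K=c["mtx"];T=np.array(c["world_from_camera"])
    d=np.c_[uv,np.ones(len(uv))]@np.linalg.inv(K).T@T[:3,:3].T
    return T[:3,3],d
def onz(c,uv,z):
    o,d=ray(c,uv); return o+d*((z-o[2])/d[:,2])[:,None]
def down(yaw):  # tool z down; tool y axis at angle yaw (world) 
    y=np.array([np.cos(yaw),np.sin(yaw),0]);z=np.array([0,0,-1.]);x=np.cross(y,z)
    return R.from_matrix(np.c_[x,y,z]).as_quat()
def yawof(q): y=R.from_quat(q).as_matrix()[:,1]; return np.arctan2(y[1],y[0])
def snap(n,name):
    c=robot.get_calibration(n); im=robot.snapshot(n); cv2.imwrite(f"pics/{name}.png",im[:,:,::-1]); return im[:,:,::-1].copy(),c
E
python3 - <<'E'
from h import *
c=robot.get_calibration("top")
print("lamp",onz(c,[381,191],.08)); print("board",onz(c,[[235,190],[275,180],[285,219],[244,230]],.01))
print("fig",onz(c,[[319,186],[320,227],[165,231]],.04))
w=robot.get_calibration("wrist"); s=robot.read_state()
T=np.eye(4);T[:3,:3]=R.from_quat(s["orientation"]).as_matrix();T[:3,3]=s["tool_pos"]
print(w["mtx"],np.linalg.inv(T)@w["world_from_camera"])
for yaw in [0,-.25,1.3,np.pi/2]:
  for p in ([.38,.22,.1],[.38,-.05,.1],[.38,.22,.35]): 
    print(yaw,p,[robot.inverse_kinematics(p,down(yaw+k)) for k in (0,np.pi)])
E
```

```text
lamp [[ 0.5163 -0.0408  0.08  ]]
board [[0.5319 0.2941 0.01  ]
 [0.5567 0.1981 0.01  ]
 [0.462  0.1738 0.01  ]
 [0.4353 0.271  0.01  ]]
fig [[0.5359 0.0947 0.04  ]
 [0.4395 0.0932 0.04  ]
 [0.4291 0.4507 0.04  ]]
[[365.2049   0.     275.2891]
 [  0.     365.2049 208.2003]
 [  0.       0.       1.    ]] [[-0.0006 -0.9455 -0.3257  0.0831]
 [ 1.     -0.0005 -0.0004  0.0003]
 [ 0.0002 -0.3257  0.9455 -0.143 ]
 [ 0.      0.      0.      1.    ]]
0 [0.38, 0.22, 0.1] [array([ 0.4681, -0.0626,  2.2211, -0.    ,  0.9831,  0.4681]), None]
0 [0.38, -0.05, 0.1] [array([-0.1958, -0.1824,  2.3251, -0.    ,  0.9989, -0.1958]), None]
0 [0.38, 0.22, 0.35] [array([ 0.4681, -0.2478,  1.9053, -0.    ,  1.484 ,  0.4681]), None]
-0.25 [0.38, 0.22, 0.1] [array([ 0.4681, -0.0626,  2.2211, -0.    ,  0.9831,  0.7181]), array([ 0.4681, -0.0626,  2.2211, -0.    ,  0.9831, -2.4235])]
-0.25 [0.38, -0.05, 0.1] [array([-0.1958, -0.1824,  2.3251, -0.    ,  0.9989,  0.0542]), None]
-0.25 [0.38, 0.22, 0.35] [array([ 0.4681, -0.2478,  1.9053, -0.    ,  1.484 ,  0.7181]), array([ 0.4681, -0.2478,  1.9053, -0.    ,  1.48
[... 257 characters left out ...]
[-0.1958, -0.1824,  2.3251, -0.    ,  0.9989,  1.6458])]
1.3 [0.38, 0.22, 0.35] [array([ 0.4681, -0.2478,  1.9053, -0.    ,  1.484 , -0.8319]), array([ 0.4681, -0.2478,  1.9053, -0.    ,  1.484 ,  2.3096])]
1.5707963267948966 [0.38, 0.22, 0.1] [array([ 0.4681, -0.0626,  2.2211, -0.    ,  0.9831, -1.1027]), array([ 0.4681, -0.0626,  2.2211, -0.    ,  0.9831,  2.0389])]
1.5707963267948966 [0.38, -0.05, 0.1] [array([-0.1958, -0.1824,  2.3251, -0.    ,  0.9989, -1.7666]), array([-0.1958, -0.1824,  2.3251, -0.    ,  0.9989,  1.375 ])]
1.5707963267948966 [0.38, 0.22, 0.35] [array([ 0.4681, -0.2478,  1.9053, -0.    ,  1.484 , -1.1027]), array([ 0.4681, -0.2478,  1.9053, -0.    ,  1.484 ,  2.0389])]
```

Run:
```python
from h import *
s=robot.read_state();
robot.move_ptp([.48,.234,.25],down(1.3)); print(robot.read_state()["time_s"])
snap("wrist","st1")
robot.move_ptp([.50,-.041,.25],down(1.3)); print(robot.read_state()["time_s"])
im,c=snap("wrist","la1"); np.savez("la1.npz",**c)
cv2.imwrite("pics/both1.png",cv2.resize(np.vstack([cv2.imread("pics/st1.png"),im]),None,fx=.714,fy=.714,interpolation=cv2.INTER_AREA))
```

```text
1.7917
2.9083
```

View pics/both1.png

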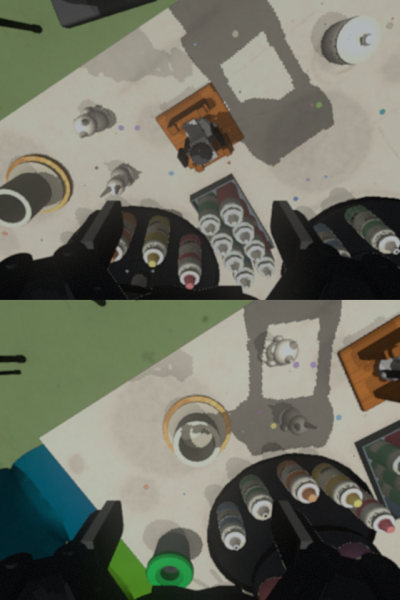

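The upper picture shows the stand with the gauge at about (282,190) in full pixels. The lower one shows the lamp base rim at about (272,195). I'll take the opposite views too.

Run:
```python
from h import *
robot.move_ptp([.52,-.041,.25],down(1.3-np.pi)); print(robot.read_state()["time_s"])
im,c=snap("wrist","la2"); np.savez("la2.npz",**c)
robot.move_ptp([.50,.234,.23],down(1.3-np.pi)); print(robot.read_state()["time_s"])
im,c=snap("wrist","st2"); np.savez("st2.npz",**c)
robot.move_ptp([.49,.234,.23],down(1.3)); print(robot.read_state()["time_s"])
im,c=snap("wrist","st3"); np.savez("st3.npz",**c)
def crop(n,p,uv,name,w=80):
    i=cv2.imread(f"pics/{n}.png");print(i.shape)
    u,v=[int(x) for x in uv]; u=np.clip(u,w,560-w);v=np.clip(v,w,420-w); print(name,u-w,v-w)
    return cv2.resize(i[v-w:v+w,u-w:u+w],(400,400) ,interpolation=cv2.INTER_CUBIC)
def proj(c,p):
    T=np.linalg.inv(c["world_from_camera"]); q=c["mtx"]@(T[:3,:3]@np.array(p)+T[:3,3]); return q[:2]/q[2]
out=[]
for n,p in [("st2",[.497,.234,.08]),("st3",[.497,.234,.08])]:
    out.append(crop(n,p,proj(np.load(n+".npz"),p),n))
cv2.imwrite("pics/c1.png",np.hstack(out))
out=[]
for n,p in [("la1",[.516,-.041,.08]),("la2",[.516,-.041,.08])]:
    out.append(crop(n,p,proj(np.load(n+".npz"),p),n))
cv2.imwrite("pics/c2.png",np.hstack(out))
```

```text
5.6083
6.7333
9.425
(420, 560, 3)
st2 195 113
(420, 560, 3)
st3 197 115
(420, 560, 3)
la1 198 118
(420, 560, 3)
la2 196 107
```

View pics/c1.png

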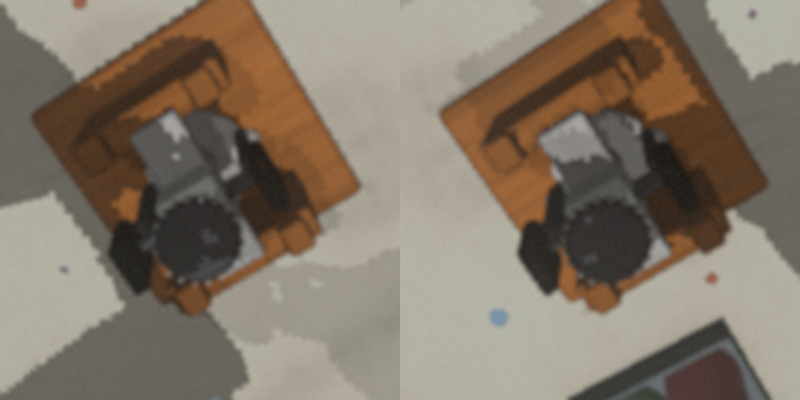

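View pics/c2.png

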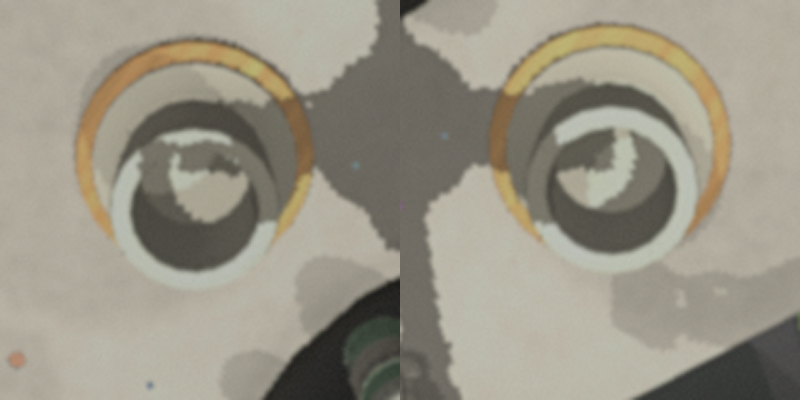

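Crops: left picture pair shows the cap centred at crop (198,240) / (208,241), bar running along the (155,140)-(240,260) diagonal, pads either side. The rim is centred at crop (195,209) / (212,190). I'll refine with known-radius circle fits on the radial edge points.

```bash
cat >> h.py <<'E'
from scipy.optimize import least_squares
def circ(img,c,p0,r,sign,tol=.006):
    """centre of a horizontal circle of radius r near p0: strongest outward gradient (sign) on world radii"""
    g=cv2.GaussianBlur(cv2.cvtColor(img,cv2.COLOR_BGR2GRAY),(0,0),.8).astype(np.float32)
    T=np.linalg.inv(c["world_from_camera"]); p=np.array(p0,float)
    for it in range(4):
        th=np.linspace(0,2*np.pi,120,endpoint=False); rr=np.arange(r-tol,r+tol,.0003)
        P=p+np.stack([np.cos(th)[:,None]*rr,np.sin(th)[:,None]*rr,0*th[:,None]*rr],-1)
        q=(P@T[:3,:3].T+T[:3,3])@c["mtx"].T; q=(q[...,:2]/q[...,2:]).astype(np.float32)
        d=sign*np.gradient(cv2.remap(g,q[...,0],q[...,1],cv2.INTER_LINEAR),axis=1)
        k=d.argmax(1); ok=d.max(1)>.5*np.median(d.max(1)); E=P[np.arange(120),k][ok]
        f=least_squares(lambda x:np.hypot(E[:,0]-x[0],E[:,1]-x[1])-r,p[:2],loss="soft_l1",f_scale=.0005)
        p[:2]=f.x; tol=max(tol*.7,.003)
    return p,np.median(abs(f.fun)),ok.sum()
E
python3 - <<'E'
from h import *
for n,o,uv in [("la1",(198,118),(195,209)),("la2",(196,107),(212,190))]:
    im=cv2.imread(f"pics/{n}.png");c=np.load(n+".npz")
    p=onz(c,[np.array(uv)/2.5+o],.08)[0]
    print(n,p,circ(im,c,p,.023,1),circ(im,c,p,.031,-1))
for n,o,uv,e in [("st2",(195,113),(198,240),[(245,0),(360,186)]),("st3",(197,115),(208,241),[(260,0),(368,186)])]:
    im=cv2.imread(f"pics/{n}.png");c=np.load(n+".npz")
    p=onz(c,[np.array(uv)/2.5+o],.122)[0]
    q=onz(c,np.array(e)/2.5+o,.01); d=q[1]-q[0]
    print(n,p,circ(im,c,p,.013,1,.003),"edge",np.degrees(np.arctan2(d[1],d[0])))
    # orange mask board side fit: rect of board
    h=cv2.cvtColor(im,cv2.COLOR_BGR2HSV); m=((h[...,0]>5)&(h[...,0]<17)&(h[...,1]>120)).astype(np.uint8)
    m=cv2.morphologyEx(m,cv2.MORPH_OPEN,np.ones((3,3)))
    w=np.zeros_like(m);cv2.circle(w,(275,195),75,1,-1); ys,xs=np.nonzero(m*w)
    Q=onz(c,np.c_[xs,ys],.01)[:,:2]; print(cv2.minAreaRect((Q*1000).astype(np.float32)))
E
```

```text
la1 [ 0.5182 -0.0442  0.08  ] (array([ 0.5185, -0.0448,  0.08  ]), np.float64(0.00028128822682105606), np.int64(85)) (array([ 0.5192, -0.0446,  0.08  ]), np.float64(0.0006092833882450268), np.int64(96))
la2 [ 0.5194 -0.0456  0.08  ] (array([ 0.5192, -0.045 ,  0.08  ]), np.float64(0.00021319313096013898), np.int64(96)) (array([ 0.5188, -0.0444,  0.08  ]), np.float64(0.0005752073440210542), np.int64(92))
st2 [0.4985 0.2347 0.122 ] (array([0.499 , 0.2349, 0.122 ]), np.float64(0.000313675243158033), np.int64(101)) edge -162.42393166560208
((492.9162292480469, 234.14468383789062), (108.20037841796875, 97.28340911865234), 17.1949520111084)
st3 [0.4967 0.2359 0.122 ] (array([0.4965, 0.2354, 0.122 ]), np.float64(0.00033507577443870565), np.int64(108)) edge 16.229910461341788
((501.9325866699219, 237.18136596679688), (108.4010009765625, 97.43871307373047), 16.98826789855957)
```

```bash
cat >> h.py <<'E'
YAW=np.radians(107); G=np.array([.4978,.2352]); M=np.array([.5188,-.0448])
GZ=.030-.0187-.004   # TCP above gauge origin when gripping
def st(): s=robot.read_state(); print(round(s["time_s"],2),s["tool_pos"],s["force"],"w %.3f g %.1f"%(s["width"],s["grasp_force"])); return s
E
python3 - <<'E'
from h import *
robot.move_ptp([*G,.17],down(YAW)); st()
robot.move_l([*G,.066+GZ],v=.1); st()
robot.grip(0.0); robot.wait(.2); st()
robot.move_l([*G,.066+GZ+.004],v=.05); st()
robot.move_l([*G,.20],v=.12); robot.wait(.2); st()
snap("side","lift")
im=cv2.imread("pics/lift.png"); 
w,_=snap("wrist","liftw")
cv2.imwrite("pics/lift2.png",np.hstack([cv2.resize(im[80:260,210:390],(400,400)),cv2.resize(w,(533,400))[:,:400]]))
E
```

```text
10.08 [0.4979 0.2352 0.1701] [0.2979 0.3434 0.3259] w 1.002 g 0.0
11.2 [0.4985 0.2355 0.0741] [0.8368 1.0077 0.6187] w 1.004 g 0.0
11.87 [0.4989 0.2357 0.0756] [-2.9478 -0.431  10.0055] w 0.505 g 61.7
12.12 [0.4974 0.235  0.077 ] [-0.1597 -1.1617 -3.9735] w 0.502 g 62.0
13.49 [0.4973 0.235  0.199 ] [-0.383  -0.0943 -3.8491] w 0.506 g 62.0
```

View pics/lift2.png

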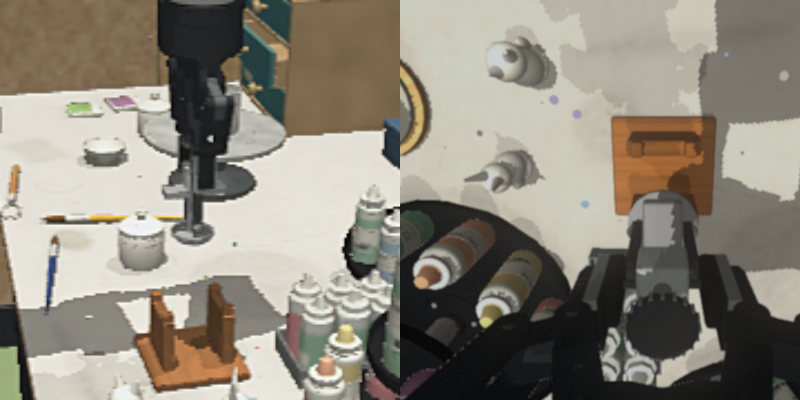

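Gauge held upright and clear of the stand, with the cap at about (660,325) in the wrist view. I'll check the held cap offset, then seat it with force-guarded steps.

Run:
```python
from h import *
s=st(); c=robot.get_calibration("wrist"); z=s["tool_pos"][2]-.0096+.056
p,e,n=circ(cv2.imread("pics/liftw.png"),c,[*s["tool_pos"][:2],z],.013,1,.004); print("cap-tcp",p[:2]-s["tool_pos"][:2],e,n)
robot.move_ptp([*M,.20],down(YAW)); robot.wait(.3); a=st(); 
off=M-a["tool_pos"][:2]; f0=a["force"]
P=M+off   # correct steady lag
robot.move_l([*P,.145],v=.12); st()
z=.145
while z>.0845:
    z-=.002 if z>.096 else .001
    robot.move_l([*P,z],v=.05); s=robot.read_state(); d=s["force"]-f0
    if abs(d[2])>6 or np.hypot(d[0],d[1])>8: print("contact",z,d); break
robot.wait(.2); st()
```

```text
13.59 [0.4975 0.2351 0.1994] [-0.9682 -0.8085 -3.9154] w 0.508 g 62.0
cap-tcp [-0.0033 -0.0016] 0.00031255839327246245 93
14.97 [ 0.5189 -0.0438  0.2   ] [-0.3486 -0.4547 -3.1025] w 0.508 g 62.0
15.58 [ 0.5189 -0.0458  0.1452] [ 0.4999  0.1632 -5.1904] w 0.504 g 62.0
contact 0.08899999999999994 [1.8002 4.1461 8.622 ]
23.53 [ 0.5188 -0.0458  0.0897] [1.135  4.5809 4.7466] w 0.505 g 64.0
```

Run:
```python
from h import *
robot.grip(1.0); robot.wait(.3); st()
robot.move_l([*M,.175],v=.15); robot.wait(.1); s=st()
w,c=snap("wrist","seat"); z=.136
print("cap-M",circ(w,c,[*M,z],.013,1,.004)[0][:2]-M)
i,_=snap("side","seats")
cv2.imwrite("pics/seat2.png",np.hstack([cv2.resize(i[200:360,225:385],(400,400)),cv2.resize(w,(533,400))[:,60:460]]))
```

```text
24.32 [ 0.5187 -0.0459  0.089 ] [0.1813 0.1303 0.172 ] w 1.001 g 0.0
25.15 [ 0.5176 -0.0446  0.1734] [ 0.1534  0.8215 -0.6557] w 1.000 g 0.0
cap-M [-0.0021 -0.0031]
```

View pics/seat2.png

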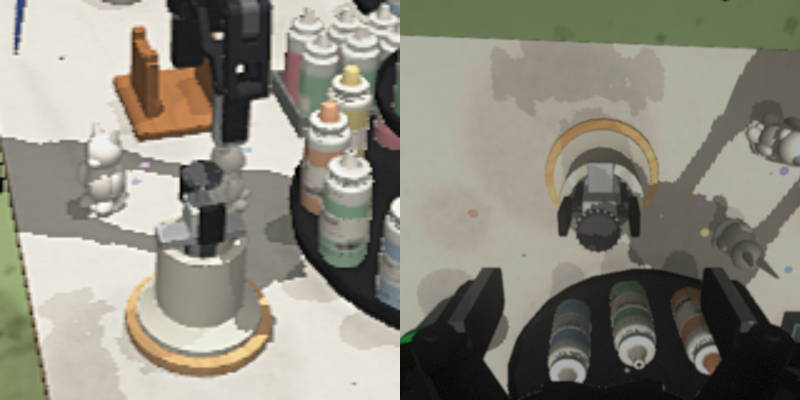

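Seated: the bar lies on the rim, upright (cap at ~(200,178) left crop, pads clear). Now I'll push the cap, guarded by force.

Run:
```python
from h import *
robot.grip(0.0); f0=robot.read_state()["force"][2]
robot.move_l([*M,.140],v=.1); robot.wait(.1)
f0=robot.read_state()["force"][2]; z=.140; zc=None; log=[]; hi=0
while z>.113:
    z-=.001 if (zc is None or zc-zt<.005) else .0004
    robot.move_l([*M,z],v=.03); robot.wait(.04)
    s=robot.read_state(); f=s["force"][2]-f0; zt=s["tool_pos"][2]
    log.append((round(z*1e3,1),round(zt*1e3,2),round(f,1)))
    if zc is None and f>4: zc=zt
    hi=hi+1 if f>12.8 else 0
    if hi>=2 or f>17 or s["time_s"]>44: break
print(log); st()
```

```text
[(139.0, np.float64(139.41), np.float64(-0.5)), (138.0, np.float64(137.96), np.float64(-1.2)), (137.0, np.float64(136.89), np.float64(-0.4)), (136.0, np.float64(135.98), np.float64(-1.0)), (135.0, np.float64(135.64), np.float64(4.7)), (134.0, np.float64(134.88), np.float64(8.0)), (133.0, np.float64(133.98), np.float64(7.4)), (132.0, np.float64(133.0), np.float64(6.9)), (131.0, np.float64(132.01), np.float64(7.8)), (130.0, np.float64(131.01), np.float64(7.5)), (129.0, np.float64(130.01), np.float64(8.0)), (128.6, np.float64(129.69), np.float64(7.7)), (128.2, np.float64(129.31), np.float64(7.8)), (127.8, np.float64(128.9), np.float64(8.6)), (127.4, np.float64(128.51), np.float64(8.7)), (127.0, np.float64(128.11), np.float64(8.1)), (126.6, np.float64(127.7), np.float64(8.2)), (126.2, np.float64(127.3), np.float64(8.1)), (125.8, np.float64(126.91), np.float64(7.6)), (125.4, np.float64(126.49), np.float64(8.0)), (125.0, np.float64(126.1), np.float64(8.0)), (124.6, np.float64(125.68), np.float64(8.4)), (124.2, np.float64(125.3), np.float64(7.7)), (123.8, np.float64(124.89), np.float64(7.5)), (123.4, np.float64(124.46), np.float64(8.0)), (123.0, np.float64(124.09), np.float64(8.8)), (122.6, np.float64(123.69), np.float64(8.4)), (122.2, np.float64(123.26), np.float64(8.3)), (121.8, np.float64(122.87), np.float64(8.1)), (121.4, np.float64(122.55), np.float64(10.1)), (121.0, np.float64(122.29), np.float64(9.1)), (120.6, np.float64(122.0), np.float64(9.7)), (120.2, np.float64(121.74), np.float64(10.7)), (119.8, np.float64(121.48), np.float64(12.0)), (119.4, np.float64(121.2), np.float64(11.3)), (119.0, np.float64(120.91), np.float64(13.4)), (118.6, np.float64(120.62), np.float64(13.3))]
37.41 [ 0.519  -0.0444  0.1206] [-5.5209  2.8799 13.5876] w 0.005 g 6.8
```

The resistance ramped from z = 122.9 instead of stepping. Before going on, I'll check for elastic spring-back and compare the pad span with the "seat" picture from the same pose.

Run:
```python
from h import *
for z in (.1196,.1206,.1216,.1226):
    robot.move_l([*M,z],v=.05); robot.wait(.03); s=st()
robot.move_l([*M,.175],v=.15); robot.grip(1.0); robot.wait(.1); st()
w,c=snap("wrist","seat_b"); np.savez("seat_b.npz",**c)
a=cv2.imread("pics/seat.png")
cv2.imwrite("pics/cmp.png",np.hstack([cv2.resize(i[170:280,210:320],(400,400),interpolation=cv2.INTER_CUBIC) for i in (a,w)]))
```

```text
37.69 [ 0.5192 -0.0446  0.1206] [-3.586   1.7041  8.9345] w 0.002 g 4.3
37.98 [ 0.5191 -0.0448  0.1207] [-0.2495  0.6238  3.6951] w -0.000 g 1.8
38.26 [ 0.5184 -0.0448  0.121 ] [-0.2471  0.1598 -0.138 ] w -0.003 g 0.0
38.54 [ 0.5188 -0.0448  0.1225] [-0.0123  0.0342 -0.0825] w 0.002 g 0.0
39.92 [ 0.5188 -0.0448  0.1751] [ 0.3734  0.1276 -0.6556] w 0.999 g 0.0
```

View pics/cmp.png

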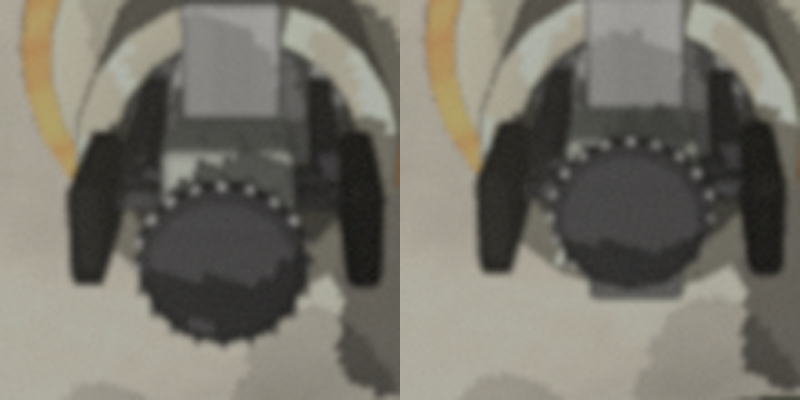

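The cap is about 15 mm down, and the pads are symmetric and slightly narrower (about 308 against 314 scaled px after range correction). That puts each plunger at roughly 4 mm, inside the band. I'll withdraw the gauge and hang it back.

Run:
```python
from h import *
robot.move_l([*M,.0895],v=.12); st()
robot.grip(0.0); robot.wait(.1); st()
robot.move_l([*M,.20],v=.10); robot.wait(.1); st()
robot.move_ptp([*(G+[.0005,.0002]),.19],down(YAW)); robot.wait(.15); st()
robot.move_l([*G,.0865],v=.1); robot.wait(.1); f0=st()["force"]
z=.0865
while z>.0715:
    z-=.001; robot.move_l([*G,z],v=.05); s=robot.read_state(); d=s["force"]-f0
    if d[2]>4 or np.hypot(d[0],d[1])>8: print("contact",z,d); break
st()
i,_=snap("side","hang"); w,_=snap("wrist","hangw")
cv2.imwrite("pics/hang2.png",np.hstack([cv2.resize(i[160:270,240:350],(400,400)),cv2.resize(w,(533,400))[:,60:460]]))
```

```text
40.83 [ 0.5195 -0.0449  0.0901] [ 0.1443 -0.2633  0.5675] w 1.002 g 0.0
41.41 [ 0.5198 -0.0449  0.0914] [-1.5674 -0.1042  7.4912] w 0.505 g 62.7
42.77 [ 0.5181 -0.0447  0.199 ] [-0.2955 -0.1738 -3.8763] w 0.503 g 62.5
44.0 [0.4989 0.234  0.1901] [-1.1831 -0.5059 -3.1078] w 0.504 g 62.5
45.28 [0.4986 0.2356 0.0875] [-0.3046  0.5592 -3.1927] w 0.503 g 62.5
contact 0.07649999999999998 [-3.5274 -3.0878  8.4199]
47.78 [0.498  0.2353 0.0774] [-3.832  -2.5286  5.2272] w 0.500 g 64.4
```

View pics/hang2.png

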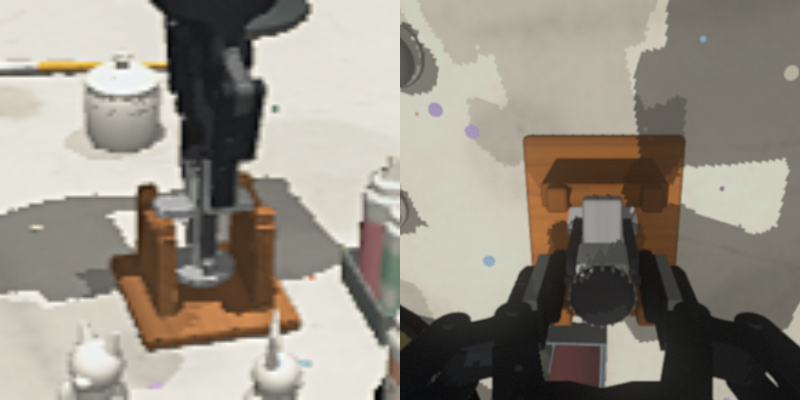

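The bar sits in both notches (left crop about (165,205) and (245,200)), and the TCP height matches the expected 0.0774. I'll release with stepped opening to estimate the locked pad width.

Run:
```python
from h import *
for o in (.53,.55,.57,.59):
    robot.grip(o); st()
robot.grip(1.0); robot.wait(.2); st()
robot.move_l([*G,.20],v=.15); robot.wait(.2); st()
w,c=snap("wrist","fin"); i,_=snap("side","fins")
print("cap-G",circ(w,c,[*G,.107],.013,1,.004)[0][:2]-G)
cv2.imwrite("pics/fin2.png",np.hstack([cv2.resize(i[160:270,240:350],(400,400)),cv2.resize(w[120:270,200:350],(400,400))]))
```

```text
48.1 [0.4982 0.2354 0.0767] [-0.0637 -1.0177  0.6335] w 0.529 g 7.2
48.32 [0.498  0.2353 0.0764] [ 0.3735  0.7809 -1.0894] w 0.549 g 6.9
48.53 [0.4977 0.2352 0.0761] [ 0.0568 -0.0059 -3.1713] w 0.572 g 4.1
48.75 [0.498  0.2353 0.0768] [ 0.1963 -0.1145  0.0735] w 0.590 g 0.0
49.39 [0.4978 0.2352 0.0765] [ 0.3623 -0.7393  0.1094] w 0.999 g 0.0
50.57 [0.497  0.2349 0.1986] [ 0.1937  0.3836 -0.2634] w 0.999 g 0.0
cap-G [-0.0027 -0.0015]
```

View pics/fin2.png

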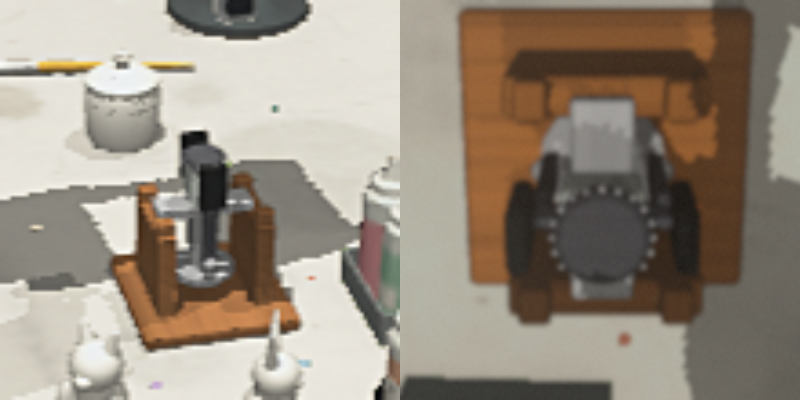

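The gauge hangs upright in both notches, clear of the gripper, and the pads let go at a width of about 49-50 mm, which is the socket size.

```bash
python3 -c "
from station import robot
print(robot.hand_in())"
```

```text
the job is handed in; nothing more can be done
None
```

I seated the gauge in the socket, locked it, hung it back upright in both notches of its stand and handed the job in at about 51 s. The cap's resistance rose gradually instead of stepping, so I may have pushed about 2 mm past the bite; I put each plunger at about 3.2–4.0 mm drawn in (allowed 2.65–4.15 mm), but that is inferred from pictures and gripper width, and the hand-in returned no verdict.

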